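Load the film reel into the developing tank and close it

ROBOT

A 6-joint arm with a two-finger parallel gripper is mounted at the origin on a cart in front of the work surface, level with it; the furniture and walls round the work are solid. World frame = base frame: x ahead of the robot, y to its left, z up, the work surface at z = 0. Lengths are in mm, angles in rad, forces in N, time in s.
With the tool pointing down it reaches from about 250 to 800 mm from the base axis. Payload 3.9 kg.
Tool frame: the origin (TCP) lies between the finger pads, 19 mm behind the fingertips; this is the grasp point; z points along the fingers, y is the line along which they close (so a half turn about z gives the same grasp; the last joint's range is limited). The gripper opens to 85 mm and grips with 20 to 120 N. Pads are 22 mm wide; open, the fingers measure 114 mm over their backs; the gripper's body (76 mm by 85 mm) begins 54 mm behind the grasp point. The pads swing forward as they close: fully open they stand 13 mm farther back than shut.
Start: joints at [1.328, 0.26, -0.138, 1.173, 0, 1.571], TCP at [126.217, 509.592, 250.004] pointing down, gripper open.
Joint ranges: [-2.78, 2.78], [-0.83, 1.72], [-1.28, 1.37], [-1.9, 2.12], [-1.57, 1.48], [-3.14, 3.14]. Speed limits (rad/s): [2.57, 2.57, 3.14, 3.14, 3.14, 3.14].

INTERFACE

Orientations are given as a rotation vector (axis times angle).
In Python, from plant import readout, viewer, order gives the robot as it stands. The module is installed in compiled form; this text tells all that it offers.
- The arm moves only by the shell command python3 -m crank 'ROWS' [OPENING] [FORCE]. ROWS is a JSON list of rows, 1 to 5 of them, each of 6 numbers: dx, dy, dz in mm, then a rotation vector rx, ry, rz in rad; each row shifts and turns the commanded pose from where the row before left it, along the tool's axes as they then stand; what a row does not reach is not made up. A row lasts 1/12 s, in which the tool goes at most 41.7 mm and 0.125 rad, less where a joint would pass 70% of its speed; a pose out of reach is approached as far as the arm can. OPENING is the finger opening in mm, set as the command begins (- or left out keeps the last). The fingers move at their own pace and stop on an object; FORCE is the grip in N (left out, the last holds). Time passes only in rows, so rows that do not move let the fingers close. It prints the time, the measured TCP pose, the force, the opening and the grip force at its end.
- readout.read_state(): the state, without advancing time (a new reading comes with each control period).
- viewer.capture(name): name is "scene" or "top" or "wrist"; returns a dict with "color" (420x560x3 uint8, red, green, blue), "fx", "fy", "cx", "cy" (pixels), "cam_to_world" (4x4, takes a point from camera to world coordinates); the wrist camera has in their place "hand_eye" (4x4, takes a point from camera to tool coordinates, whose origin is the TCP and whose axes are the flange's). Camera axes: x right, y up, looking along -z (the intrinsics and any distortion apply to the point x, -y, -z); pixel columns grow to the right and rows downward; lengths in mm; the calibration is good to about 2 mm. The wrist camera is an equidistant fisheye: a pixel r from the principal point sees the ray r / f radians off the axis. A picture is of the moment at which its call begins: read the wrist's pose just before it. There is no depth.
- order.hand_in(): hands the job in; it is judged then, once.
The state is a dict: "t": time; "joint_positions": joint angles; "qd": joint speeds; "joint_efforts": joint torques, N m; "position": TCP position; "eef_rot": TCP orientation; "force": force on the tool from outside, world axes, zero at the start; "ft_torque": the same for the moment, N m; "grip_width": finger opening in mm; "grasp_force": force on a finger pad.
Only numpy, scipy, OpenCV 4.12 (cv2) and the standard library are available. Lean on these libraries where they do the work, as an engineer would, in place of code of your own. Each camera call takes 0.05 s, during which the arm holds its last target. There are 200 camera calls.

TASK

Pick up the film reel that stands on the worktop with a tall column through it, and lower it gently, column up, into the short open steel developing tank until it stands on the tank's bottom. Then set the steel lid with the tall cap on the tank so that it sits level, fully down on the rim. Drop neither of them into place, leave the tank standing where it is, and do not disturb the other things.

Things in the scene. Friction and masses are not known exactly. Their poses are not given: they have to be found in the camera images.
- tank: Short round open stainless steel developing tank, loose, 0.35 kg, standing upright. 75 mm outside diameter at the rim, 75 mm high, clear bore 65 mm in diameter, bottom 3 mm thick (so the bore is 72 mm deep). Origin: centre of its underside; z up along its axis. It is not to be gripped or moved.
- reel: Wire film reel, steel, loose, 0.12 kg, upright, 62 mm diameter, 40 mm high, ends bevelled to 57 mm over 4 mm. From its centre rises a round column, 14 mm diameter, dark grooves near the top; column top 104 mm above the reel's underside. With the reel on the tank's bottom the column stands 32 mm out of the tank. Origin: centre of the underside; z up along the column.
- reel_grip (a point): Point on the axis of the reel's column, 95 mm above the reel's underside: the height for the TCP to grip the column (fingertips then stay about 4 mm above the tank's rim when the reel is on the bottom).
- lid: Steel tank lid, loose, 0.12 kg, right way up, 87 mm diameter. Skirt 10 mm deep, 80 mm inside diameter, goes outside the tank's rim; plate 3 mm thick above it. In the middle a hollow cap, 37 mm diameter, top 51 mm above the skirt's lower edge; inside 29 mm wide, closed at 47 mm, room for the reel's column. Origin: centre of the skirt's lower edge, z up; seated it is 65 mm above the tank's origin.
- lid_cap (a point): Point on the axis of the lid's cap, 36 mm above the skirt's lower edge: the height for the TCP to grip the cap.
- spare_reel: Bystander: smaller wire film reel without a column, 54 mm diameter, 35 mm high, standing. Origin: centre of its underside.
- film_can: Bystander: small film can with a press lid, 34 mm diameter, 56 mm high, standing. Origin: centre of its underside.
- magnifier: Bystander: black round film loupe, 47 mm diameter, 42 mm high, standing. Origin: centre of its underside.
Not all that is in view belongs to the job. What is shaped like the lid but pink or purple is not meant.

How it is judged (in metres and radians):
On the way:
1. the reel stands on the bottom of the tank, column up, and the lid is not yet on (z of reel in the frame of tank below 0.007 m and horizontal distance between reel and tank below 0.006 m and angle between reel's own z axis and vertical below 0.08 rad and horizontal distance between lid and tank above 0.05 m), for 0.2 s.
At the end, for the whole second after the job is handed in: Tank upright (0.05 rad) on the worktop; reel in it, upright (0.08 rad), its underside under 7 mm above the tank's, 6 mm of the axis; lid origin 62 to 68 mm above the tank's, 6 mm of the axis, upright (0.08) and parallel to the tank (0.05 rad); all three under 0.02 m/s (z of reel in the frame of tank below 0.007 m and horizontal distance between each of reel, lid and tank below 0.006 m and angle between each of reel, lid's own z axis and vertical below 0.08 rad and z of lid in the frame of tank between 0.062 and 0.068 m and angle between the z axis of lid and the z axis of tank, either way round below 0.05 rad and angle between tank's own z axis and vertical below 0.05 rad and height (world z) of tank below 0.005 m and linear speed of each of lid, reel, tank below 0.02 m/s); the robot touches nothing.
It fails at once if the reel dropped or rammed into the tank (faster than 0.4 m/s inside it) (horizontal distance between reel and tank below 0.03 m and z of reel in the frame of tank below 0.073 m and linear speed of reel above 0.4 m/s).
It fails at once if the lid dropped or rammed onto the tank (faster than 0.4 m/s within 30 mm above its seat) (horizontal distance between lid and tank below 0.03 m and z of lid in the frame of tank below 0.095 m and linear speed of lid above 0.4 m/s).
It fails at once if the tank pushed more than 50 mm away or tipped more than 0.25 rad (distance of tank from where it was at the start of the episode above 0.05 m or angle between tank's own z axis and vertical above 0.25 rad).
It fails at once if a bystander moved more than 30 mm or knocked over (distance of any of spare_reel, film_can, magnifier from where it was at the start of the episode above 0.03 m or angle between any of spare_reel, film_can, magnifier's own z axis and vertical above 0.5 rad).
It also fails if it takes over 72 s, if anything falls off the work surface, if the arm or the gripper's body presses on something with over 40 N, if the wrist force passes 120 N, or if a joint passes its speed limit or range.

## Working session

There is one attempt and no reset: what is moved stays moved. The work goes in short steps, Python scripts to look and compute and a shell command to move; the robot and the scene stay as the last step left them, time stands still between calls to the robot, and variables do not carry over. Pictures are saved under pics/ and viewed, at most 10 in all, crops included, and the job is handed in when it is done.

```bash
mkdir -p pics; cat > h.py <<'E'
import numpy as np, cv2, json
from plant import readout, viewer, order
from scipy.spatial.transform import Rotation as R
def cap(n,fn):
    s=readout.read_state(); c=viewer.capture(n)
    cv2.imwrite(f'pics/{fn}.png',c['color'][:,:,::-1])
    if n=='wrist':
        T=np.eye(4);T[:3,:3]=R.from_rotvec(s['eef_rot']).as_matrix();T[:3,3]=s['position']
        M=T@np.array(c['hand_eye'])
    else: M=np.array(c['cam_to_world'])
    d={k:float(c[k]) for k in('fx','fy','cx','cy')};d['M']=M.tolist();d['n']=n
    json.dump(d,open(f'pics/{fn}.json','w'));return c
def ray(fn,u,v):
    d=json.load(open(f'pics/{fn}.json'));M=np.array(d['M'])
    x=(u-d['cx'])/d['fx'];y=(v-d['cy'])/d['fy']
    if d['n']=='wrist':
        r=np.hypot(x,y);q=np.array([np.sin(r)*x/r,-np.sin(r)*y/r,-np.cos(r)])
    else: q=np.array([x,-y,-1])
    q=M[:3,:3]@q;return M[:3,3],q/np.linalg.norm(q)
def onz(fn,u,v,z):
    o,q=ray(fn,u,v);return o+q*(z-o[2])/q[2]
def tri(*a):
    A=np.zeros((3,3));b=np.zeros(3);rs=[ray(*p) for p in a]
    for o,q in rs:
        P=np.eye(3)-np.outer(q,q);A+=P;b+=P@o
    p=np.linalg.solve(A,b);return p,[np.linalg.norm((np.eye(3)-np.outer(q,q))@(p-o)) for o,q in rs]
def proj(fn,p):
    d=json.load(open(f'pics/{fn}.json'));M=np.array(d['M']);q=M[:3,:3].T@(np.array(p)-M[:3,3])
    x,y,z=q[0],-q[1],-q[2]
    if d['n']=='wrist':
        t=np.arctan2(np.hypot(x,y),z)/np.hypot(x,y);return d['cx']+d['fx']*t*x,d['cy']+d['fy']*t*y
    return d['cx']+d['fx']*x/z,d['cy']+d['fy']*y/z
E
python3 - <<'E'
from h import *
for n in('scene','top','wrist'):
    c=cap(n,n+'0');print({k:v for k,v in c.items() if k!='color'})
print(readout.read_state())
E
```

```text
{'fx': 410.19459284146234, 'fy': 410.19459284146234, 'cx': 278.80331496431114, 'cy': 210.0341592647961, 'cam_to_world': array([[ 7.33457234e-01,  5.23466989e-01, -4.33615956e-01,
         1.74508166e+02],
       [-6.79678402e-01,  5.73066157e-01, -4.57856363e-01,
        -4.00063758e+02],
       [ 8.81793746e-03,  6.30537462e-01,  7.76108725e-01,
         7.25942684e+02],
       [ 0.00000000e+00,  0.00000000e+00,  0.00000000e+00,
         1.00000000e+00]])}
{'fx': 493.5354584207219, 'fy': 493.5354584207219, 'cx': 286.8541980993589, 'cy': 211.04102274159953, 'cam_to_world': array([[-2.13388856e-02,  9.96281406e-01, -8.34746147e-02,
         4.64750294e+02],
       [-9.99770862e-01, -2.11227262e-02,  3.47191391e-03,
        -1.22965614e+01],
       [ 1.69579184e-03,  8.35295742e-02,  9.96503856e-01,
         1.17285377e+03],
       [ 0.00000000e+00,  0.00000000e+00,  0.00000000e+00,
         1.00000000e+00]])}
{'fx': 325.19226210127806, 'fy': 325.19226210127806, 'cx': 272.0691492099365, 'cy': 208.25139057772103, 'hand_eye': array([[-5.54552163e-04,  9.52550989e-01,  3.04378558e-01,
   
[... 289 characters left out ...]
5, 'joint_positions': array([ 1.32801952e+00,  2.60518114e-01, -1.39087873e-01,  1.17274680e+00,
       -1.16456574e-05,  1.57079241e+00]), 'qd': array([-3.11006024e-04, -2.51689402e-03,  4.96174751e-03, -6.13470487e-04,
       -8.40812880e-04,  1.21587151e-05]), 'joint_efforts': array([-8.01554579e-04, -4.06006730e+01,  2.54166073e+01,  1.26737772e-02,
       -1.22416359e-04,  8.26032107e-06]), 'position': array([126.08706644, 509.09522172, 249.35827346]), 'eef_rot': array([-3.80389407e-01, -3.11829935e+00,  2.42896596e-03]), 'force': array([ 0.76306018, -0.14614491, -0.16689526]), 'ft_torque': array([0.01424041, 0.00369507, 0.00974215]), 'grasp_force': 0.0, 'grip_width': 85.26515823276276}
```

View pics/scene0.png

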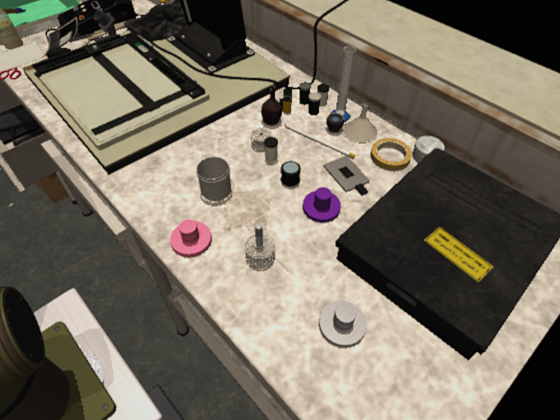

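View pics/top0.png

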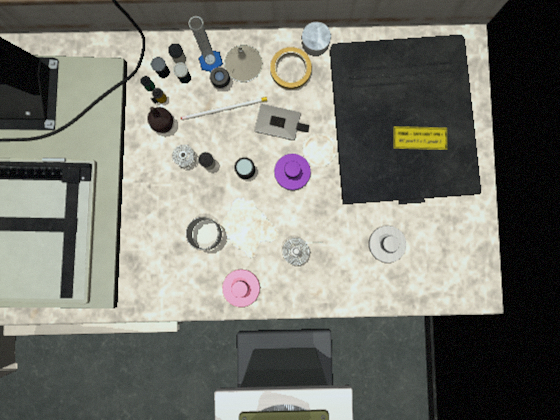

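The tank is at scene (214,180) / top (206,234) and the reel with its column at scene (260,250) / top (296,251). There are three lid-shaped things in the scene view: pink (190,238), purple (322,204) and steel grey (343,323), which is top (388,244). The grey one fits the description. I'll confirm it in an enlarged crop.

```bash
python3 - <<'E'
from h import *
def crop(fn,u,v,w=64,h=72,k=4):
    im=cv2.imread(f'pics/{fn}.png')[v-h//2:v+h//2,u-w//2:u+w//2]
    im=cv2.resize(im,None,fx=k,fy=k,interpolation=cv2.INTER_CUBIC)
    for i in range(0,w,10): cv2.line(im,(i*k,0),(i*k,8),(0,255,0),1)
    for i in range(0,h,10): cv2.line(im,(0,i*k),(8,i*k),(0,255,0),1)
    return im
a=np.hstack([crop('scene0',*p) for p in((214,180),(260,246),(343,323))])
b=np.hstack([crop('top0',*p) for p in((206,234),(296,251),(388,244))])
cv2.imwrite('pics/crop0.png',np.vstack([a,b]))
E
```

```text
(no output)
```

View pics/crop0.png

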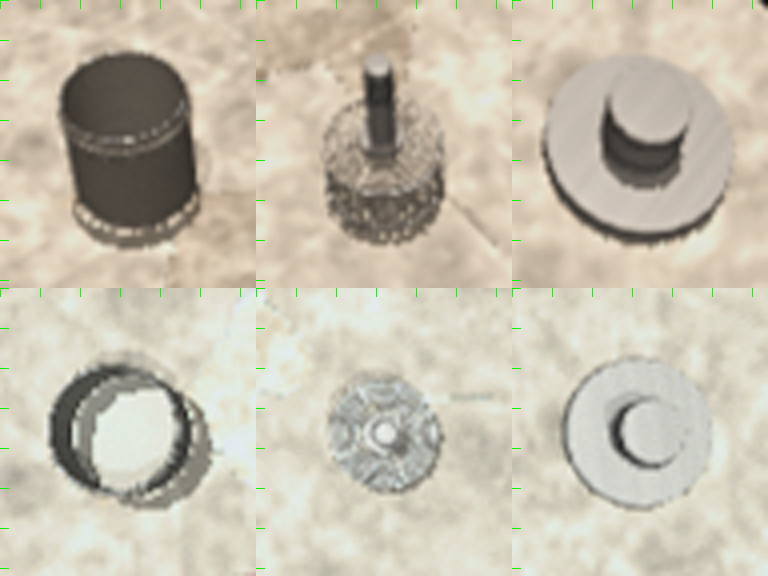

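The crop confirms the plain grey steel lid. It also shows the tank's empty bore and the column top. Next I triangulate.

```bash
python3 - <<'E'
from h import *
np.set_printoptions(precision=1,suppress=True)
for n,s,t,z in(('tank rim',(212.9,168),(203.7,232.7),75),('col top',(258.2,225.5),(296.2,251),104),('cap top',(344.9,311.7),(390.9,243.7),51)):
    p,e=tri(('scene0',*s),('top0',*t)); print(n,p,e,onz('scene0',*s,z)[:2],onz('top0',*t,z)[:2])
print(onz('top0',387.1,243.7,13))
E
```

```text
tank rim [511.7 169.9  76.1] [np.float64(0.6420820839034327), np.float64(0.6420820839034005)] [511.8 171.3] [512.3 169.8]
col top [467.4 -34.4 104. ] [np.float64(0.13077299657328875), np.float64(0.1307729965731028)] [467.5 -34.5] [467.3 -34.3]
cap top [ 479.6 -250.6   52.5] [np.float64(0.32978692996961584), np.float64(0.32978692996958087)] [ 480.5 -250.5] [ 479.4 -250.7]
[ 480.  -249.8   13. ]
```

```bash
cat >> h.py <<'E'
def go(x,y,z,yaw=None):
    s=readout.read_state();r=R.from_rotvec(s['eef_rot']);M=r.as_matrix()
    d=M.T@(np.array([x,y,z])-s['position'])
    tilt=np.degrees(np.arccos(-M[2,2]))
    print('t',s['t'],'pos',np.round(s['position'],1),'tool d',np.round(d,1),'rows',round(np.linalg.norm(d)/41.7,1),'tilt',round(tilt,2),'yaw_y',np.round(np.degrees(np.arctan2(M[1,1],M[0,1])),1),'q',np.round(s['joint_positions'],2),'F',np.round(s['force'],1),'w',round(s['grip_width'],1),s['grasp_force'])
E
python3 -c "
from h import *
go(467.4,-34.4,200)"
```

```text
t 0.15 pos [126.1 509.1 249.4] tool d [-462.  -445.4   50.1] rows 15.4 tilt 0.09 yaw_y 76.1 q [ 1.33  0.26 -0.14  1.17 -0.    1.57] F [ 0.8 -0.1 -0.2] w 85.3 0.0
```

```bash
python3 -m crank '[[-15,-14,0,0,0,0],[-28,-27,0,0,0,0],[-28,-27,0,0,0,0],[-28,-27,0,0,0,0],[-28,-27,0,0,0,0]]' | tail -3
python3 -m crank '[[-28,-27,0,0,0,0],[-28,-27,0,0,0,0],[-28,-27,0,0,0,0],[-28,-27,0,0,0,0],[-28,-27,0,0,0,0]]' | tail -3
python3 -m crank '[[-28,-27,0,0,0,0],[-28,-27,0,0,0,0],[-28,-27,0,0,0,0],[-28,-27,0,0,0,0],[-28,-27,0,0,0,0]]' | tail -3
python3 -m crank '[[-28,-27,20,0,0,0],[-20,-20,20,0,0,0],[-7,-6,10,0,0,0],[0,0,0,0,0,0],[0,0,0,0,0,0]]' | tail -3
python3 -c "
from h import *
go(467.4,-34.4,200);cap('wrist','w1')
print(proj('w1',(467.4,-34.4,104)))"
```

```text
force: [1.1, -0.2, 0.3]
grip_width: 85.2
grasp_force: 0.0
force: [1.4, 0.0, -0.2]
grip_width: 85.6
grasp_force: 0.0
force: [0.5, 1.5, 0.7]
grip_width: 85.4
grasp_force: 0.0
force: [-0.1, 0.6, 0.9]
grip_width: 85.4
grasp_force: 0.0
t 1.8167 pos [465.6 -31.6 200.3] tool d [-2.4 -2.3  0.3] rows 0.1 tilt 0.18 yaw_y 76.0 q [-0.07  0.19 -0.36  1.02  0.    0.18] F [-0.1  0.6  0.9] w 85.4 0.0
(np.float64(268.43505731121854), np.float64(222.24941342006576))
```

View pics/w1.png

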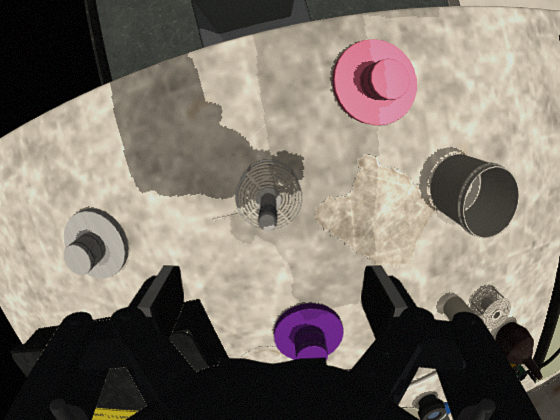

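The wrist view shows the column top at about (267,221), against the predicted (268,222), so it agrees. I descend to 95 mm and grip.

```bash
python3 -m crank '[[-2.4,-2.3,25,0,0,0],[0,0,30,0,0,0],[0,0,30,0,0,0],[0,0,15,0,0,0],[0,0,5,0,0,0]]' | tail -3
python3 -m crank '[[0,0,0,0,0,0],[0,0,0,0,0,0],[0,0,0,0,0,0]]' | tail -3
python3 -c "
from h import *
go(467.4,-34.4,95)"
```

```text
force: [-0.8, 0.8, 0.2]
grip_width: 85.5
grasp_force: 0.0
force: [-0.5, 0.3, -0.3]
grip_width: 85.4
grasp_force: 0.0
t 2.5333 pos [469.9 -34.2  97.7] tool d [ 2.4 -0.8  2.7] rows 0.1 tilt 0.19 yaw_y 76.1 q [-0.07  0.29 -0.53  0.75  0.    0.17] F [-0.5  0.3 -0.3] w 85.4 0.0
```

```bash
python3 -m crank '[[2.4,-0.8,2.7,0,0,0],[0,0,0,0,0,0],[0,0,0,0,0,0],[0,0,0,0,0,0]]' | tail -3
python3 -c "
from h import *
go(467.4,-34.4,95)"
python3 -m crank '[[0,0,0,0,0,0],[0,0,0,0,0,0],[0,0,0,0,0,0],[0,0,0,0,0,0],[0,0,0,0,0,0]]' 8 40 | tail -3
python3 -m crank '[[0,0,0,0,0,0],[0,0,0,0,0,0],[0,0,0,0,0,0],[0,0,0,0,0,0],[0,0,0,0,0,0]]' | tail -3
python3 -m crank '[[0,0,0,0,0,0],[0,0,0,0,0,0],[0,0,0,0,0,0],[0,0,0,0,0,0],[0,0,0,0,0,0]]' | tail -3
python3 -c "
from h import *
go(467.4,-34.4,95)"
```

```text
force: [-0.6, -0.2, 0.3]
grip_width: 85.5
grasp_force: 0.0
t 2.8667 pos [466.1 -35.   93.6] tool d [-1.1  0.9 -1.4] rows 0.0 tilt 0.04 yaw_y 76.1 q [-0.07  0.29 -0.54  0.74 -0.    0.17] F [-0.6 -0.2  0.3] w 85.5 0.0
force: [0.2, -0.2, 0.1]
grip_width: 25.7
grasp_force: 0.0
force: [0.2, -0.5, 0.0]
grip_width: 12.6
grasp_force: 38.9
force: [-0.3, -0.8, 0.3]
grip_width: 12.6
grasp_force: 38.9
t 4.1167 pos [465.9 -34.9  93.2] tool d [-1.3  0.9 -1.8] rows 0.1 tilt 0.01 yaw_y 76.1 q [-0.07  0.29 -0.54  0.74 -0.    0.17] F [-0.3 -0.8  0.3] w 12.6 38.91325056552887
```

```bash
python3 -m crank '[[0,0,0,0,0,0],[0,0,0,0,0,0],[0,0,0,0,0,0]]' 26 | tail -3
python3 -m crank '[[-1.2,0.6,-2,0,0,0],[0,0,0,0,0,0],[0,0,0,0,0,0],[0,0,0,0,0,0]]' | tail -3
python3 -m crank '[[0,0,0,0,0,0],[0,0,0,0,0,0],[0,0,0,0,0,0],[0,0,0,0,0,0],[0,0,0,0,0,0]]' 8 40 | tail -3
python3 -c "
from h import *
go(467.4,-34.4,95)"
python3 -m crank '[[0,0,-8,0,0,0],[0,0,-20,0,0,0],[0,0,-30,0,0,0],[0,0,-30,0,0,0],[0,0,-12,0,0,0]]' | tail -3
python3 -m crank '[[0,0,0,0,0,0],[0,0,0,0,0,0],[0,0,0,0,0,0],[0,0,0,0,0,0]]' | tail -3
python3 -c "
from h import *
go(511.9,169.9,195);c=cap('wrist','w2')"
```

```text
force: [-0.1, -0.2, 0.1]
grip_width: 26.0
grasp_force: 0.0
force: [0.2, -0.2, -0.7]
grip_width: 26.0
grasp_force: 0.0
force: [0.2, 0.2, 0.2]
grip_width: 12.7
grasp_force: 38.9
t 5.1167 pos [467.2 -34.6  95.2] tool d [-0.1  0.2  0.2] rows 0.0 tilt 0.01 yaw_y 76.1 q [-0.07  0.29 -0.54  0.74 -0.    0.17] F [0.2 0.2 0.2] w 12.7 38.9104950428009
force: [0.5, 0.2, -1.3]
grip_width: 12.7
grasp_force: 39.1
force: [-0.0, -0.5, -1.3]
grip_width: 12.7
grasp_force: 39.0
t 5.8667 pos [466.  -34.5 193.8] tool d [  4.6 209.4  -1.3] rows 5.0 tilt 0.18 yaw_y 76.1 q [-0.07  0.2  -0.37  1.   -0.    0.17] F [-0.  -0.5 -1.3] w 12.7 39.02275800704956
```

```bash
python3 -m crank '[[0,10,-3,0,0,0],[2,24,-3,0,0,0],[2,34,0,0,0,0],[0.6,36,0,0,0,0],[0,36,0,0,0,0]]' | tail -3
python3 -m crank '[[0,34,0,0,0,0],[0,20,0,0,0,0],[0,11,0,0,0,0],[0,4.4,0,0,0,0],[0,0,0,0,0,0]]' | tail -3
python3 -m crank '[[0,0,0,0,0,0],[0,0,0,0,0,0],[0,0,0,0,0,0],[0,0,0,0,0,0],[0,0,0,0,0,0]]' | tail -3
python3 - <<'E'
from h import *
go(511.9,169.9,195)
for n in('wrist','scene','top'): cap(n,n[0]+'3')
def crop(fn,u,v,w,h,k):
    im=cv2.imread(f'pics/{fn}.png')[v-h//2:v+h//2,u-w//2:u+w//2]
    im=cv2.resize(im,None,fx=k,fy=k,interpolation=cv2.INTER_CUBIC)
    for i in range(0,w,10): cv2.line(im,(i*k,0),(i*k,8),(0,255,0),1)
    for i in range(0,h,10): cv2.line(im,(0,i*k),(8,i*k),(0,255,0),1)
    return im
p=proj('w3',(511.9,169.9,75));print(p,proj('s3',(511.9,169.9,120)))
cv2.imwrite('pics/c3.png',np.hstack([crop('w3',270,220,130,140,4),crop('s3',213,150,70,140,4)]))
E
```

```text
force: [0.2, -1.1, -0.7]
grip_width: 12.5
grasp_force: 39.1
force: [0.3, -0.1, -0.1]
grip_width: 12.8
grasp_force: 39.2
force: [-0.1, 0.4, -1.1]
grip_width: 12.6
grasp_force: 39.2
t 7.1667 pos [513.1 169.  201.4] tool d [1.4 0.6 6.4] rows 0.2 tilt 0.01 yaw_y 76.0 q [ 0.32  0.31 -0.2   1.06 -0.    0.56] F [-0.1  0.4 -1.1] w 12.6 39.155182242393494
(np.float64(272.3603144330002), np.float64(204.46368412877789)) (np.float64(210.8972736386965), np.float64(153.39425665221324))
```

View pics/c3.png

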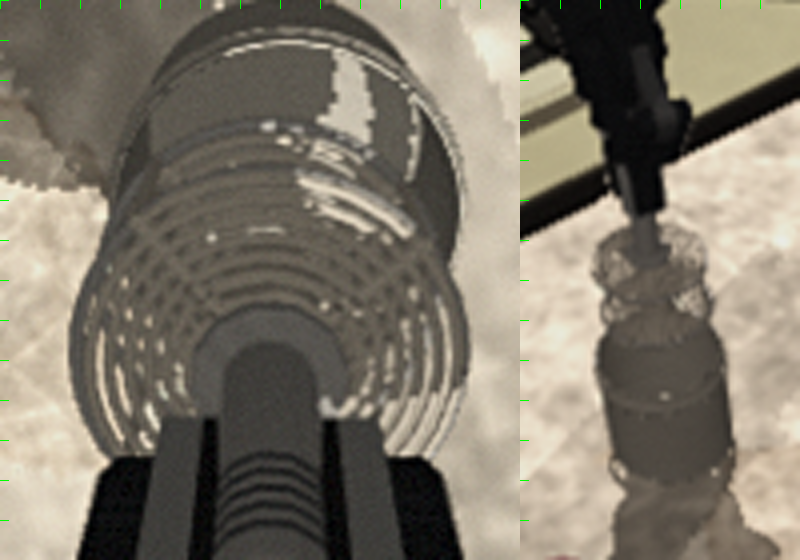

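```bash
python3 - <<'E'
from h import *
im=cv2.imread('pics/w3.png')[150:290,205:335];im=cv2.resize(im,None,fx=4,fy=4,interpolation=cv2.INTER_CUBIC)
im2=im.copy()
for z,r,c in((75,37.5,(0,0,255)),(0,37.5,(255,0,0)),(75,32.5,(0,255,0))):
    for a in np.linspace(0,2*np.pi,90):
        p=proj('w3',(511.9+r*np.cos(a),169.9+r*np.sin(a),z));cv2.circle(im2,(int((p[0]-205)*4),int((p[1]-150)*4)),1,c,-1)
cv2.imwrite('pics/c4.png',cv2.resize(cv2.convertScaleAbs(im2,alpha=1.5),(780,600),interpolation=cv2.INTER_AREA)) if 0 else cv2.imwrite('pics/c4.png',cv2.convertScaleAbs(im2,alpha=1.5))
E
```

```text
(no output)
```

View pics/c4.png

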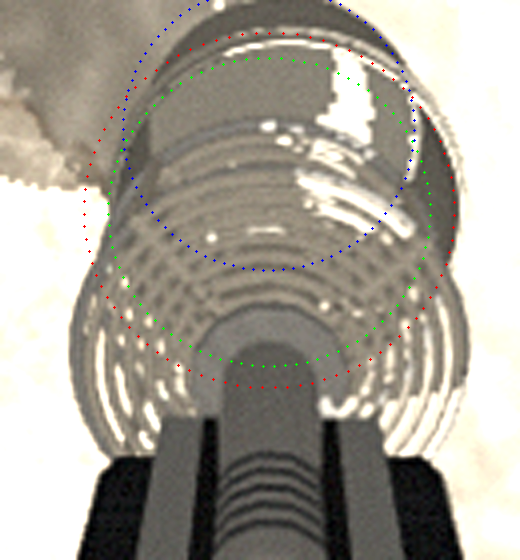

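```bash
python3 - <<'E'
from h import *
s=readout.read_state();M=R.from_rotvec(s['eef_rot']).as_matrix()
for h in(0,30,55): 
    p=proj('w3',s['position']+M[:,2]*h);print(h,(p[0]-205)*4,(p[1]-150)*4)
def crop(fn,u,v,w,h,k):
    im=cv2.imread(f'pics/{fn}.png')[v-h//2:v+h//2,u-w//2:u+w//2]
    im=cv2.resize(im,None,fx=k,fy=k,interpolation=cv2.INTER_CUBIC)
    for z,r,c in((75,37.5,(0,0,255)),(0,37.5,(255,0,0))):
        for a in np.linspace(0,2*np.pi,30):
            p=proj(fn,(511.9+r*np.cos(a),169.9+r*np.sin(a),z));cv2.circle(im,(int((p[0]+.5-u+w/2)*k),int((p[1]+.5-v+h/2)*k)),1,c,-1)
    return im
cv2.imwrite('pics/c5.png',np.vstack([np.hstack([crop('scene0',214,180,80,60,5),crop('top0',206,234,80,60,5)]),np.hstack([crop('w1',472,192,100,75,4),crop('w2',472,192,100,75,4)])]))
E
```

```text
0 269.8484411294028 562.8646069864292
30 269.48427449558767 441.8975504505163
55 269.2551563318061 366.35180766885355
```

View pics/c5.png

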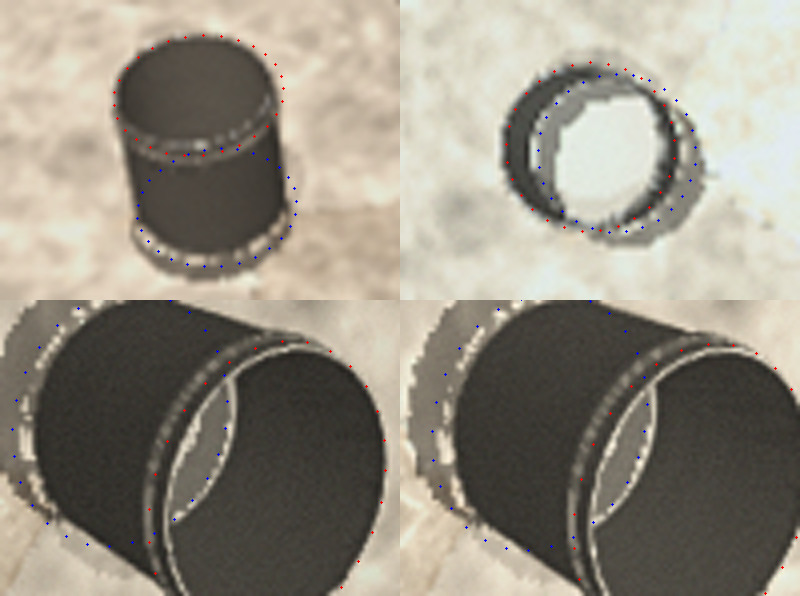

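The scene, top and w1 overlays all agree with the tank at about (511.5,170.3). The w3 overlay suggests an offset of 3–4 mm towards tool +y. I lower the reel to just above the rim, where parallax is small, and look again.

```bash
python3 -m crank '[[1,0.6,8,0,0,0],[0,0,10,0,0,0],[0,0,3,0,0,0],[0,0,0,0,0,0],[0,0,0,0,0,0]]' | tail -3
python3 -c "
from h import *
go(511.5,170.3,180)"
python3 -m crank '[[0,0,0,0,0,0],[0,0,0,0,0,0],[0,0,0,0,0,0]]' | tail -3
python3 - <<'E'
from h import *
go(511.5,170.3,180)
for n in('wrist','scene','top'): cap(n,n[0]+'4')
a=cv2.imread('pics/scene0.png',0);b=cv2.imread('pics/s4.png',0)
t=a[185:215,185:245];r=cv2.matchTemplate(b[175:225,175:255],t,cv2.TM_CCOEFF_NORMED);m=cv2.minMaxLoc(r);print('shift',m[3][0]-10,m[3][1]-10,m[1])
def crop(fn,u,v,w,h,k,al):
    im=cv2.imread(f'pics/{fn}.png')[v-h//2:v+h//2,u-w//2:u+w//2]
    im=cv2.convertScaleAbs(cv2.resize(im,None,fx=k,fy=k,interpolation=cv2.INTER_CUBIC),alpha=al)
    for z,r,c in((75,37.5,(0,0,255)),(75,32.5,(0,255,0))):
        for a in np.linspace(0,2*np.pi,40):
            p=proj(fn,(511.5+r*np.cos(a),170.3+r*np.sin(a),z));cv2.circle(im,(int((p[0]+.5-u+w/2)*k),int((p[1]+.5-v+h/2)*k)),1,c,-1)
    return im
cv2.imwrite('pics/c6.png',np.hstack([crop('w4',270,210,100,120,5,1.6),crop('s4',213,160,60,120,5,1.3)]))
E
```

```text
force: [-0.5, 0.9, -0.6]
grip_width: 12.3
grasp_force: 39.2
t 7.7333 pos [511.8 170.5 179.5] tool d [ 0.2 -0.3 -0.5] rows 0.0 tilt 0.09 yaw_y 76.1 q [ 0.32  0.32 -0.24  1.01  0.    0.56] F [-0.5  0.9 -0.6] w 12.3 39.164952635765076
force: [0.1, -0.6, -0.4]
grip_width: 12.4
grasp_force: 39.2
t 7.9833 pos [512.6 170.7 180.6] tool d [ 1.  -0.7  0.6] rows 0.0 tilt 0.04 yaw_y 76.1 q [ 0.32  0.32 -0.23  1.01 -0.    0.56] F [ 0.1 -0.6 -0.4] w 12.4 39.16528880596161
shift 0 -1 0.7331669926643372
```

View pics/c6.png

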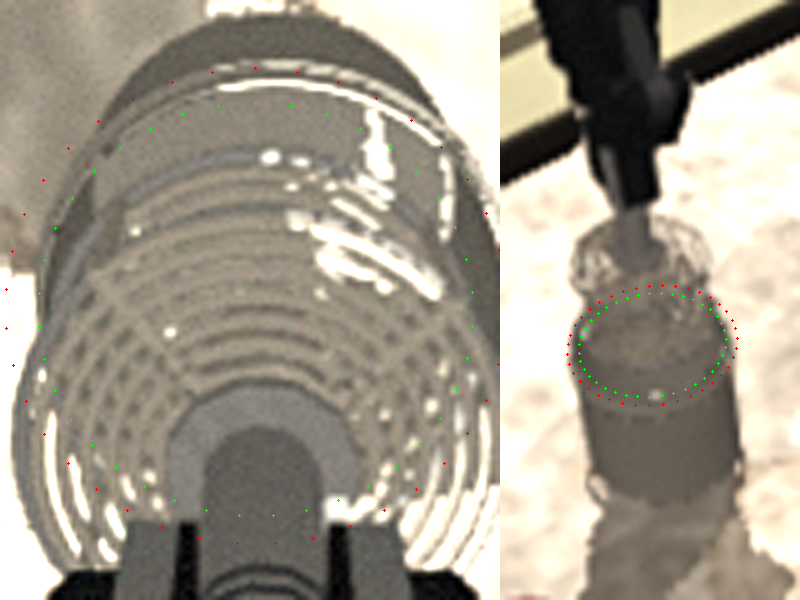

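```bash
python3 - <<'E'
from h import *
from scipy.optimize import least_squares as LS
P={'w3':([(113,185),(125,125),(295,28),(400,66),(430,95),(464,190)],205,150,4),'w4':([(38,270),(285,62),(440,125),(480,178)],220,150,5)}
def circ(fn,c,r,n=180):
    a=np.linspace(0,2*np.pi,n);return np.array([proj(fn,(c[0]+r*np.cos(t),c[1]+r*np.sin(t),c[2])) for t in a])
for fn,(pts,u0,v0,k) in P.items():
    q=np.array([(u0+a/k-.5,v0+b/k-.5) for a,b in pts])
    def res(p,r=None):
        C=circ(fn,(p[0],p[1],75),p[2] if r is None else r);cen=C.mean(0);out=[]
        ang=np.arctan2(*(C-cen).T[::-1]);rad=np.hypot(*(C-cen).T);o=np.argsort(ang)
        d=q-cen;return np.hypot(*d.T)-np.interp(np.arctan2(*d.T[::-1]),ang[o],rad[o],period=2*np.pi)
    for r in(None,37.5,36.):
        s=LS(lambda p:res(p,r),[511,170]+([37] if r is None else []));print(fn,r,s.x.round(1),s.fun.round(1))
# reel check
ax=lambda h:None
import json
for fn,tcp,kk in(('w3',(511.9+1.2,169.0,201.4),(205,150,4)),('w4',(512.6,170.7,180.6),(220,150,5))):
    C=circ(fn,(tcp[0],tcp[1],tcp[2]-59),31);print(fn,'reel x',((C[:,0].min()+.5-kk[0])*kk[2]).round(),((C[:,0].max()+.5-kk[0])*kk[2]).round())
for z in(125,121,104):
    p=proj('s4',(512.2,170.6,z));print(z,500+(p[0]+.5-183)*5,(p[1]+.5-100)*5)
E
```

```text
w3 None [509.3 173.9  35.6] [-0.4  0.6 -0.2 -0.1  0.2  0. ]
w3 37.5 [512.  173.4] [-2.2 -0.1  0.8  0.1 -0.2 -2.1]
w3 36.0 [509.9 173.8] [-0.8  0.4 -0.  -0.1  0.1 -0.5]
w4 None [508.8 173.7  35.2] [ 0.  -0.1  0.2 -0.1]
w4 37.5 [512.3 173.6] [-1.4  1.3 -0.1 -1.6]
w4 36.0 [510.  173.7] [-0.5  0.4  0.1 -0.7]
w3 reel x 66.0 470.0
w4 reel x 7.0 512.0
125 640.1574635501573 259.6529658573395
121 641.283059016766 266.5868845152272
104 645.9792758344257 295.5166255984656
```

The wrist view puts the tank about 3 mm farther in +y than the outside cameras do. I aim midway, because the bevel tolerates about 4 mm, and descend slowly while watching the force.

```bash
python3 -m crank '[[1.3,1.4,3,0,0,0],[0,0,3,0,0,0],[0,0,3,0,0,0],[0,0,2,0,0,0],[0,0,0,0,0,0]]' | grep -v grip
python3 -m crank '[[0,0,1.5,0,0,0],[0,0,1.5,0,0,0],[0,0,0,0,0,0]]' | grep force:
python3 -m crank '[[0,0,1.5,0,0,0],[0,0,1.5,0,0,0],[0,0,0,0,0,0]]' | grep force:
python3 -m crank '[[0,0,1.5,0,0,0],[0,0,0,0,0,0],[0,0,0,0,0,0]]' 
python3 -c "
from h import *
go(511.5,172,98)"
```

```text
t: 8.55
position: [510.9, 172.1, 168.5]
eef_rot: [-0.38, -3.117, 0.001]
force: [-0.2, -0.5, -1.7]
grasp_force: 39.2
force: [0.0, 0.5, -1.3]
grasp_force: 39.2
force: [-0.1, 0.1, -0.0]
grasp_force: 39.2
t: 9.3
position: [511.3, 172.3, 161.7]
eef_rot: [-0.38, -3.118, 0.0]
force: [-0.3, 0.1, -1.2]
grip_width: 12.7
grasp_force: 39.2
t 9.3 pos [511.3 172.3 161.7] tool d [-0.2 -0.2 63.7] rows 1.5 tilt 0.01 yaw_y 76.1 q [ 0.32  0.34 -0.27  0.97 -0.    0.57] F [-0.3  0.1 -1.2] w 12.7 39.165324568748474
```

The reel is 8 mm below the rim with no contact force, so it has entered the bore.

```bash
python3 -m crank '[[0,0,3,0,0,0],[0,0,4,0,0,0],[0,0,4,0,0,0],[0,0,4,0,0,0],[0,0,4,0,0,0]]' | grep -w force
python3 -m crank '[[0,0,4,0,0,0],[0,0,4,0,0,0],[0,0,4,0,0,0],[0,0,4,0,0,0],[0,0,4,0,0,0]]' | grep -w force
python3 -m crank '[[0,0,4,0,0,0],[0,0,4,0,0,0],[0,0,4,0,0,0],[0,0,4,0,0,0],[0,0,0,0,0,0]]' | grep -w force
python3 -c "
from h import *
go(511.5,172,98)"
```

```text
force: [0.9, 0.1, -1.0]
force: [0.5, 0.9, -1.6]
force: [-0.1, 0.7, -1.4]
t 10.55 pos [511.  172.2 105.9] tool d [-0.5 -0.1  7.9] rows 0.2 tilt 0.06 yaw_y 76.1 q [ 0.32  0.39 -0.35  0.83  0.    0.57] F [-0.1  0.7 -1.4] w 12.4 39.15257513523102
```

```bash
python3 -m crank '[[0,0,2,0,0,0],[0,0,2,0,0,0],[0,0,1,0,0,0],[0,0,0,0,0,0],[0,0,0,0,0,0]]' | grep -w -e force -e position
python3 -m crank '[[0,0,1,0,0,0],[0,0,1,0,0,0],[0,0,0,0,0,0],[0,0,0,0,0,0]]' | grep -w -e force -e position
python3 -m crank '[[0,0,0.7,0,0,0],[0,0,0,0,0,0],[0,0,0,0,0,0]]' | grep -w -e force -e position
python3 -m crank '[[0,0,0,0,0,0],[0,0,0,0,0,0]]' | grep -w -e force -e position

```

```text
position: [511.4, 172.3, 101.8]
force: [0.9, 0.1, -0.5]
position: [511.3, 172.3, 99.7]
force: [0.2, 0.8, -1.9]
position: [511.4, 172.3, 99.0]
force: [0.1, -0.2, -1.1]
position: [511.4, 172.3, 99.1]
force: [-0.3, -0.1, -1.9]
```

```bash
for i in 1; do :; done
python3 -m crank '[[0,0,0.7,0,0,0],[0,0,0,0,0,0],[0,0,0,0,0,0]]' | grep -w -e force -e position
python3 -m crank '[[0,0,0.6,0,0,0],[0,0,0,0,0,0],[0,0,0,0,0,0]]' | grep -w -e force -e position
python3 -m crank '[[0,0,0.6,0,0,0],[0,0,0,0,0,0],[0,0,0,0,0,0]]' | grep -w -e force -e position

```

```text
position: [511.5, 172.3, 98.4]
force: [0.7, -0.1, -0.6]
position: [511.6, 172.3, 98.4]
force: [-1.3, -1.2, 4.6]
position: [511.7, 172.3, 98.3]
force: [-1.8, -2.0, 9.7]
```

Bottom contact came at TCP z 98.4, where 98.2 was expected. I ease off, release and rise.

```bash
python3 -m crank '[[0,0,-0.8,0,0,0],[0,0,0,0,0,0]]' | grep -w -e force -e position
python3 -m crank '[[0,0,0,0,0,0],[0,0,0,0,0,0],[0,0,0,0,0,0],[0,0,0,0,0,0],[0,0,0,0,0,0]]' 45
python3 -m crank '[[0,0,-5,0,0,0],[0,0,-15,0,0,0],[0,0,-30,0,0,0],[0,0,-30,0,0,0],[0,0,-20,0,0,0]]' | grep -w force
python3 -m crank '[[0,0,-4,0,0,0],[0,0,0,0,0,0],[0,0,0,0,0,0],[0,0,0,0,0,0],[0,0,0,0,0,0]]' 85 | grep -w force
python3 - <<'E'
from h import *
go(511.4,172.3,200);cap('wrist','w5');cap('top','t5');cap('scene','s5')
def crop(fn,u,v,w,h,k,al,c):
    im=cv2.imread(f'pics/{fn}.png')[v-h//2:v+h//2,u-w//2:u+w//2]
    im=cv2.convertScaleAbs(cv2.resize(im,None,fx=k,fy=k,interpolation=cv2.INTER_CUBIC),alpha=al)
    for z,r,cc in((75,37.5,(0,0,255)),(107,7,(0,255,0))):
        for a in np.linspace(0,2*np.pi,40):
            p=proj(fn,(c[0]+r*np.cos(a),c[1]+r*np.sin(a),z));cv2.circle(im,(int((p[0]+.5-u+w/2)*k),int((p[1]+.5-v+h/2)*k)),1,cc,-1)
    return im
cv2.imwrite('pics/c7.png',np.hstack([crop('w5',270,205,130,140,4,1.4,(511.4,172.3)),crop('s5',213,170,70,140,4,1.3,(511.4,172.3))]))
E
```

```text
position: [511.6, 172.3, 98.4]
force: [-2.0, -2.0, 5.2]
t: 13.05
position: [511.3, 172.2, 97.7]
eef_rot: [-0.38, -3.118, 0.0]
force: [-0.4, 0.4, -0.2]
grip_width: 44.9
grasp_force: 0.0
force: [0.5, -0.5, 0.4]
force: [0.4, 0.4, -0.0]
t 13.8833 pos [510.3 171.9 200.3] tool d [-1.   0.6  0.3] rows 0.0 tilt 0.19 yaw_y 76.1 q [ 0.32  0.31 -0.2   1.06  0.    0.57] F [ 0.4  0.4 -0. ] w 85.0 0.0
```

View pics/c7.png

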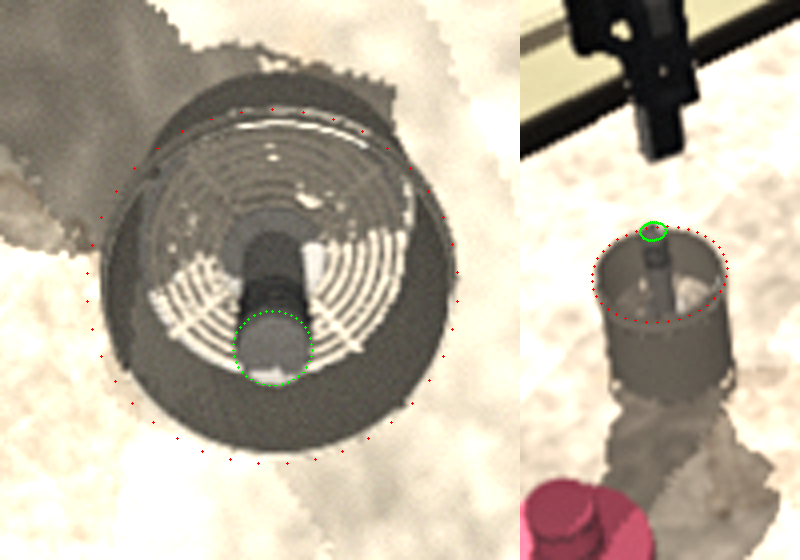

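The reel stands in the tank, with the column top on its predicted circle. The rim centre is about (511.0,173.5) in TCP coordinates. Now the lid.

```bash
python3 -c "
from h import *
go(479.7,-250.4,180)"
```

```text
t 14.0333 pos [510.8 172.  200.9] tool d [ -71.4 -417.5   21.2] rows 10.2 tilt 0.12 yaw_y 76.1 q [ 0.32  0.31 -0.2   1.06 -0.    0.57] F [1.  0.2 0. ] w 85.3 0.0
```

```bash
python3 -m crank '[[-3,-17,0,0,0,0],[-6,-35,0,0,0,0],[-6,-35,0,0,0,0],[-6,-35,0,0,0,0],[-6,-35,0,0,0,0]]' | grep -w force
python3 -m crank '[[-6,-35,0,0,0,0],[-6,-35,0,0,0,0],[-6,-35,0,0,0,0],[-6,-35,0,0,0,0],[-6,-35,0,0,0,0]]' | grep -w force
python3 -m crank '[[-6,-35,8,0,0,0],[-5,-30,8,0,0,0],[-3.4,-20,5,0,0,0],[0,0,0,0,0,0],[0,0,0,0,0,0]]' | grep -w force
python3 -m crank '[[0,0,0,0,0,0],[0,0,0,0,0,0],[0,0,0,0,0,0]]' | grep -w position
python3 - <<'E'
from h import *
go(479.7,-250.4,180);cap('wrist','w6')
fn='w6';p=proj(fn,(479.7,-250.4,51));print(p)
im=cv2.imread('pics/w6.png');u0,v0=200,120
im=cv2.resize(im[v0:v0+150,u0:u0+150],None,fx=4,fy=4,interpolation=cv2.INTER_CUBIC)
for z,r,cc in((51,18.5,(0,0,255)),(13,43.5,(0,180,0))):
    for a in np.linspace(0,2*np.pi,50):
        p=proj(fn,(479.7+r*np.cos(a),-250.4+r*np.sin(a),z));cv2.circle(im,(int((p[0]+.5-u0)*4),int((p[1]+.5-v0)*4)),1,cc,-1)
cv2.imwrite('pics/c8.png',im)
E
```

```text
force: [1.0, 0.2, -1.0]
force: [0.6, 0.1, 0.5]
force: [0.5, 0.0, -0.2]
position: [480.7, -248.6, 181.2]
t 15.5333 pos [ 480.7 -248.6  181.2] tool d [ 0.6 -2.   1.2] rows 0.1 tilt 0.01 yaw_y 76.2 q [-0.48  0.33 -0.23  1.02  0.   -0.24] F [ 0.1  0.  -0.2] w 84.8 0.0
(np.float64(269.12426247988355), np.float64(204.04247360599746))
```

View pics/c8.png

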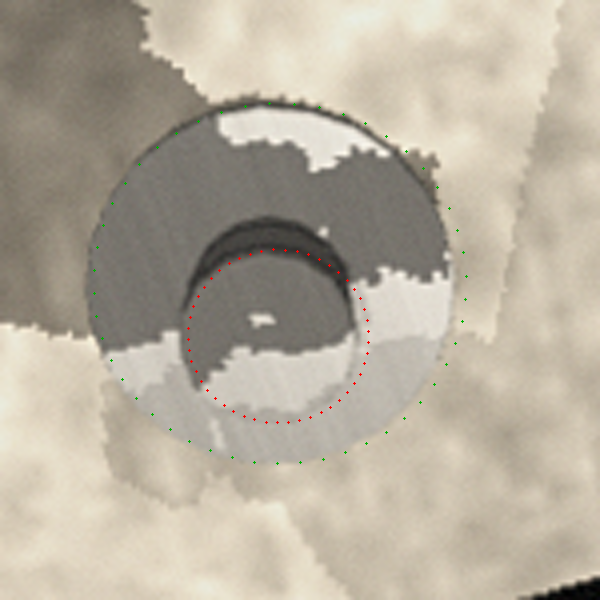

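The cap sits about 1.8 mm towards tool −y of the prediction. I correct for that and descend.

```bash
python3 -m crank '[[1.2,-3.8,15,0,0,0],[0,0,25,0,0,0],[0,0,30,0,0,0],[0,0,25,0,0,0],[0,0,10,0,0,0]]' | grep -w force
python3 -m crank '[[0,0,15,0,0,0],[0,0,15,0,0,0],[0,0,6,0,0,0],[0,0,0,0,0,0],[0,0,0,0,0,0]]' | grep -w -e force -e position
python3 -m crank '[[0,0,0,0,0,0],[0,0,0,0,0,0],[0,0,0,0,0,0]]' | grep -w -e force -e position
python3 -c "
from h import *
go(478.8,-252.0,36.5)"
```

```text
force: [-0.6, 0.4, 0.2]
position: [478.7, -253.0, 40.5]
force: [-0.1, -0.5, -0.5]
position: [479.1, -253.4, 40.9]
force: [-1.2, 0.2, -0.7]
t 16.6667 pos [ 479.1 -253.4   40.9] tool d [0.6 1.3 4.4] rows 0.1 tilt 0.11 yaw_y 76.1 q [-0.49  0.46 -0.43  0.68  0.   -0.24] F [-1.2  0.2 -0.7] w 84.8 0.0
```

```bash
python3 -m crank '[[0.3,0.8,2,0,0,0],[0,0,2,0,0,0],[0,0,0,0,0,0],[0,0,0,0,0,0]]' | grep -w -e force -e position
python3 -m crank '[[0,0,0,0,0,0],[0,0,0,0,0,0],[0,0,0,0,0,0],[0,0,0,0,0,0],[0,0,0,0,0,0]]' 30 40 | grep -v t:
python3 -m crank '[[0,0,0,0,0,0],[0,0,0,0,0,0],[0,0,0,0,0,0],[0,0,0,0,0,0],[0,0,0,0,0,0]]'
python3 -m crank '[[0,0,-5,0,0,0],[0,0,-15,0,0,0],[0,0,-30,0,0,0],[0,0,-35,0,0,0],[0,0,-35,0,0,0]]'
python3 -m crank '[[0,0,-20,0,0,0],[0,0,-8,0,0,0],[0,0,0,0,0,0],[0,0,0,0,0,0],[0,0,0,0,0,0]]'
python3 - <<'E'
from h import *
go(511,173.5,180);cap('wrist','w7')
E
```

```text
position: [478.0, -252.1, 35.8]
force: [0.6, 0.1, -0.2]
position: [478.3, -252.3, 36.2]
force: [-0.8, -0.0, 3.2]
grip_width: 37.0
grasp_force: 40.0
t: 17.83
position: [478.3, -252.3, 36.2]
eef_rot: [0.38, 3.118, -0.0]
force: [-0.5, -0.0, 5.5]
grip_width: 36.7
grasp_force: 40.2
t: 18.25
position: [477.3, -251.5, 156.2]
eef_rot: [-0.38, -3.116, -0.002]
force: [1.7, -0.3, -1.6]
grip_width: 36.7
grasp_force: 40.3
t: 18.67
position: [477.0, -251.5, 181.8]
eef_rot: [-0.38, -3.115, -0.002]
force: [-0.5, -1.1, -1.9]
grip_width: 37.0
grasp_force: 40.3
t 18.6667 pos [ 477.  -251.5  181.8] tool d [ 69.1 420.7   2.5] rows 10.2 tilt 0.23 yaw_y 76.1 q [-0.49  0.32 -0.23  1.02  0.   -0.24] F [-0.5 -1.1 -1.9] w 37.0 40.32215716782957
```

```bash
python3 -m crank '[[2,12,0,0,0,0],[4,25,0,0,0,0],[6,34,0,0,0,0],[6,36,0,0,0,0],[6,36,0,0,0,0]]' | grep -w force
python3 -m crank '[[6,36,0,0,0,0],[6,36,0,0,0,0],[6,36,0,0,0,0],[6,36,0,0,0,0],[6,36,0,0,0,0]]' | grep -w force
python3 -m crank '[[6,36,0,0,0,0],[5,32,0,0,0,0],[3,18,0,0,0,0],[1,8,0,0,0,0],[0,3,0,0,0,0]]' | grep -w force
python3 -m crank '[[0,0,0,0,0,0],[0,0,0,0,0,0],[0,0,0,0,0,0],[0,0,0,0,0,0]]'
python3 -c "
from h import *
go(511,173.5,150)"
```

```text
force: [0.7, 0.1, -1.3]
force: [1.3, 0.3, -0.9]
force: [0.2, 0.4, -1.5]
t: 20.3
position: [512.1, 170.8, 184.0]
eef_rot: [-0.383, -3.118, 0.001]
force: [-0.8, -1.1, -1.7]
grip_width: 36.7
grasp_force: 40.4
t 20.3 pos [512.1 170.8 184. ] tool d [ 1.7  2.4 34. ] rows 0.8 tilt 0.03 yaw_y 76.0 q [ 0.32  0.32 -0.23  1.02 -0.    0.57] F [-0.8 -1.1 -1.7] w 36.7 40.41006971150637
```

```bash
python3 -m crank '[[1.7,2.4,8,0,0,0],[0,0,12,0,0,0],[0,0,14,0,0,0],[0,0,14,0,0,0],[0,0,10,0,0,0]]' | grep -w force
python3 -m crank '[[0,0,7,0,0,0],[0,0,3,0,0,0],[0,0,0,0,0,0],[0,0,0,0,0,0]]' | grep -e posi -e force
python3 -m crank '[[0,0,0,0,0,0],[0,0,0,0,0,0]]' | grep -e posi
python3 -m crank '[[0,0,0,0,0,0],[0,0,0,0,0,0]]' | grep -e posi
python3 -c "
from h import *
go(511,173.5,101.5)"
```

```text
force: [0.3, -0.9, -1.1]
position: [511.5, 174.8, 116.2]
force: [1.2, 1.6, -0.7]
grasp_force: 40.4
position: [511.8, 175.0, 116.7]
position: [511.5, 174.9, 116.4]
t 21.3833 pos [511.5 174.9 116.4] tool d [ 0.1 -1.5 14.9] rows 0.4 tilt 0.05 yaw_y 76.1 q [ 0.33  0.38 -0.34  0.86  0.    0.57] F [ 0.5 -0.3 -1.1] w 37.1 40.41034901048988
```

```bash
python3 -m crank '[[0.1,-1.4,0,0,0,0],[0,0,2,0,0,0],[0,0,0,0,0,0],[0,0,0,0,0,0]]' | grep -e posi -w -e force
python3 -m crank '[[0,0,2,0,0,0],[0,0,0,0,0,0],[0,0,0,0,0,0]]' | grep -e posi -w -e force
python3 -m crank '[[0,0,1.5,0,0,0],[0,0,0,0,0,0],[0,0,0,0,0,0]]' | grep -e posi -w -e force
python3 -m crank '[[0,0,1,0,0,0],[0,0,0,0,0,0],[0,0,0,0,0,0]]' | grep -e posi -w -e force
python3 -m crank '[[0,0,1,0,0,0],[0,0,0,0,0,0],[0,0,0,0,0,0]]' | grep -e posi -w -e force
```

```text
force: [0.1, 0.3, -1.8]
force: [0.2, -0.1, -1.6]
force: [-0.4, 0.2, -0.9]
force: [0.1, -0.4, -1.2]
force: [0.1, -0.8, -1.6]
```

```bash
python3 -m crank '[[0,0,1,0,0,0],[0,0,0,0,0,0],[0,0,0,0,0,0]]' | grep -e position -e force:
python3 -m crank '[[0,0,1,0,0,0],[0,0,0,0,0,0],[0,0,0,0,0,0]]' | grep -e position -e force:
python3 -m crank '[[0,0,1,0,0,0],[0,0,0,0,0,0],[0,0,0,0,0,0]]' | grep -e position -e force:
python3 -m crank '[[0,0,1,0,0,0],[0,0,0,0,0,0],[0,0,0,0,0,0]]' | grep -e position -e force:
```

```text
position: [510.7, 173.4, 107.4]
force: [0.6, -1.3, -1.3]
grasp_force: 40.4
position: [510.7, 173.4, 106.4]
force: [0.6, 1.0, -1.8]
grasp_force: 40.4
position: [510.7, 173.5, 105.4]
force: [0.4, 0.7, -1.7]
grasp_force: 40.4
position: [510.7, 173.4, 104.4]
force: [0.1, -0.9, -1.3]
grasp_force: 40.4
```

The skirt is over the rim (z is below 111) with no contact force. I carry on down to the seat.

```bash
python3 -m crank '[[0,0,1,0,0,0],[0,0,1,0,0,0],[0,0,0,0,0,0],[0,0,0,0,0,0]]' | grep -e position -e force:
python3 -m crank '[[0,0,0.7,0,0,0],[0,0,0,0,0,0],[0,0,0,0,0,0]]' | grep -e position -e force:
python3 -m crank '[[0,0,0.7,0,0,0],[0,0,0,0,0,0],[0,0,0,0,0,0]]' | grep -e position -e force:
```

```text
position: [510.7, 173.4, 102.4]
force: [0.5, -0.2, -2.1]
grasp_force: 40.4
position: [510.8, 173.5, 101.7]
force: [-0.0, 0.5, -2.1]
grasp_force: 40.4
position: [510.8, 173.5, 101.0]
force: [0.1, -0.1, -1.3]
grasp_force: 40.4
```

```bash
python3 -m crank '[[0,0,0.6,0,0,0],[0,0,0,0,0,0],[0,0,0,0,0,0]]' | grep -e position -e force:
python3 -m crank '[[0,0,0.6,0,0,0],[0,0,0,0,0,0],[0,0,0,0,0,0]]' | grep -e position -e force:
```

```text
position: [510.8, 173.5, 100.8]
force: [0.0, 0.1, 2.5]
grasp_force: 40.7
position: [510.9, 173.5, 100.7]
force: [-1.8, -0.3, 5.9]
grasp_force: 41.1
```

The lid touched at TCP z 100.8, where 101 was expected, so it is seated. I release, retreat and check.

```bash
python3 -m crank '[[0,0,-0.6,0,0,0],[0,0,0,0,0,0]]' | grep force:
python3 -m crank '[[0,0,0,0,0,0],[0,0,0,0,0,0],[0,0,0,0,0,0],[0,0,0,0,0,0],[0,0,0,0,0,0]]' 70
python3 -m crank '[[0,0,-4,0,0,0],[0,0,-10,0,0,0],[0,0,-20,0,0,0],[0,0,-30,0,0,0],[0,0,-20,0,0,0]]' | grep force:
python3 -m crank '[[0,0,-10,0,0,0],[0,0,0,0,0,0],[0,0,0,0,0,0],[0,0,0,0,0,0],[0,0,0,0,0,0]]' | grep force:
python3 - <<'E'
from h import *
go(510.8,173.5,195);cap('wrist','w9')
# plate outline check: mean difference from expected circle, lid vs background
im=cv2.imread('pics/w9.png');g=cv2.GaussianBlur(cv2.cvtColor(im,cv2.COLOR_BGR2GRAY),(3,3),0).astype(float)
def score(c,z,r):
    a=np.linspace(0,2*np.pi,120,endpoint=False)
    f=lambda rr:np.array([g[tuple(int(round(q)) for q in proj('w9',(c[0]+rr*np.cos(t),c[1]+rr*np.sin(t),z))[::-1])] for t in a])
    return np.abs(f(r+1.2)-f(r-1.2)).mean()
for z,r in((116,18.5),(78,43.5)):
    L=[(score((510.8+i,173.5+j),z,r*k),i,j,k) for i in np.arange(-5,6,1.) for j in np.arange(-5,6,1.) for k in(.96,.98,1)]
    print(z,sorted(L)[::-1][:4])
E
```

```text
force: [-2.0, -0.6, 2.8]
grasp_force: 40.7
t: 25.63
position: [510.8, 173.4, 100.3]
eef_rot: [-0.38, -3.118, 0.0]
force: [0.2, 0.3, 0.3]
grip_width: 70.2
grasp_force: 0.0
force: [1.5, -0.9, -0.1]
grasp_force: 0.0
force: [-0.4, 0.2, 0.6]
grasp_force: 0.0
t 26.4667 pos [509.6 173.1 192.9] tool d [-1.   0.7 -2.1] rows 0.1 tilt 0.18 yaw_y 76.1 q [ 0.33  0.32 -0.21  1.05  0.    0.57] F [-0.4  0.2  0.6] w 70.2 0.0
116 [(np.float64(28.533333333333335), np.float64(1.0), np.float64(0.0), 0.98), (np.float64(28.066666666666666), np.float64(1.0), np.float64(0.0), 0.96), (np.float64(27.358333333333334), np.float64(1.0), np.float64(0.0), 1), (np.float64(27.35), np.float64(2.0), np.float64(0.0), 0.98)]
78 [(np.float64(44.1), np.float64(1.0), np.float64(0.0), 0.98), (np.float64(43.55833333333333), np.float64(2.0), np.float64(0.0), 0.98), (np.float64(40.391666666666666), np.float64(1.0), np.float64(-1.0), 0.98), (np.float64(39.641666666666666), np.float64(2.0), np.float64(0.0), 1)]
```

The cap and plate circles both fit within 1 mm of the same axis at the seated heights, so the lid is level and seated. I hand in.

```bash
python3 -c "
from plant import order
print(order.hand_in())"
```

```text
the job is handed in; nothing more can be done
None
```

The job was handed in at about 26.5 s with the reel standing on the tank's bottom and the steel lid seated level on the rim; the hand-in call returned no verdict.

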